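# Open the slide-lid tile box and set the tall tile leaning on the easel

### The arm

A 6-joint arm with a two-finger parallel gripper is mounted at the origin on the work surface; the furniture and walls round the work are solid. World frame = base frame: x ahead of the robot, y to its left, z up, the work surface at z = 0. Lengths are in m, angles in rad, forces in N, time in s.
With the tool pointing down it reaches from about 0.35 to 0.8 m from the base axis. Payload 7.3 kg.
Tool frame: the origin (TCP) lies on the mounting face of the last link; the fingertips stand 173 mm ahead of it and the grasp point (between the pads) lies 155 mm ahead of it; z points along the fingers, y is the line along which they close (so a half turn about z gives the same grasp; the last joint's range is limited). The gripper opens to 85 mm and grips with 20 to 120 N. Pads are 22 mm wide; open, the fingers measure 114 mm over their backs; the gripper's body (76 mm by 85 mm) begins 54 mm behind the grasp point. The pads swing forward as they close: fully open they stand 13 mm farther back than shut.
Start: joints at [-1.32, 0.342, 1.524, -0, 1.275, -0.146], TCP at [0.203, -0.484, 0.405] pointing down, gripper open.
Joint ranges: [-2.53, 2.53], [-0.77, 2.02], [0.04, 2.7], [-1, 4.14], [0.28, 2.66], [-3.11, 3.11]. Speed limits (rad/s): [2.57, 2.57, 3.14, 3.14, 3.14, 3.14].

### API

Orientations are given as a rotation vector (axis times angle).
In Python, from workcell import ctrl gives the robot as it stands.
- The arm moves only by the tool jog_arm, never from a script. Its argument "plan" is a list of rows, each an object with "gripper": the closure in counts, from 0 (fully open) to 255 (shut); "translation": the shift along the world's x, y, z in mm, a list of three; "twist": the turn about the world's z in rad. In form: [{"gripper": gripper, "translation": [dx, dy, dz], "twist": twist}, ...]. A call has 1 to 12 rows; each row shifts and turns the commanded pose from where the row before left it; what a row does not reach is not made up. A row lasts 1/10 s, in which the tool goes at most 50 mm and 8.59 degrees, less where a joint would pass 70% of its speed; a pose out of reach is approached as far as the arm can. A call with a gripper value outside its range is refused whole. The fingers move at their own pace and stop on an object; "squeeze" is the grip in N (left out, the last holds). Time passes only in rows, so rows that do not move let the fingers close. It gives the time, the measured TCP pose, the force, the opening and the grip force at its end, in the units of the state.
- ctrl.observe(): the state, without advancing time (a new reading comes with each control period).
- ctrl.get_image(name): name is "side" or "top" or "wrist"; returns (picture, depth): 384x512x3 uint8, blue, green, red; 384x512 float32, m along the optical axis (not along the pixel's ray), 0 where there is no reading.
- ctrl.get_calibration(name): a dict with "fx", "fy", "cx", "cy" (pixels), "camera_from_world" (4x4, takes a point from world to camera coordinates). Camera axes: x right, y up, looking along -z (the intrinsics and any distortion apply to the point x, -y, -z); pixel columns grow to the right and rows downward; lengths in m; the calibration is good to about 2 mm. The wrist camera is an equidistant fisheye: a pixel r from the principal point sees the ray r / f radians off the axis. A picture is of the moment at which its call begins: read the wrist's pose just before it. get_calibration takes no time and is no camera call; for the wrist camera it gives the pose at the moment of the call.
- ctrl.close_job(): hands the job in; it is judged then, once.
The state is a dict: "time_s": time; "joint_positions": joint angles; "joint_velocities": joint speeds; "tau": joint torques, N m; "tcp_pos": TCP position; "tool_rot": TCP orientation; "ft_force": force on the tool from outside, world axes, zero at the start; "ft_torque": the same for the moment, N m; "opening": finger opening in m; "finger_force": force on a finger pad.
Only numpy, scipy, OpenCV 4.12 (cv2) and the standard library are available. Lean on these libraries where they do the work, as an engineer would, in place of code of your own. Each camera call takes 0.05 s, during which the arm holds its last target. There are 200 camera calls.

### The job

Open the wooden tile box: raise the front end of its sliding lid over the stop lip, draw it forward out of the grooves, and lay the lid flat on the open table with its pull upward. Then take out the tallest of the three tiles and lean it gently on the small easel, its foot against the front cleat and its back on the rail, without letting it drop or flop back. Leave the two shorter tiles in the box and everything else on the table where it stands.

Things in the scene. Friction and masses are not known exactly. Their poses are not given: they have to be found in the camera images.
- tile_box: Wooden box fixed to the table, 206 long (x) x 120 wide (y) x 140 high. Origin: centre of its underside; own -x is its front, towards the robot. Floor top z 8; inside 186 x 104, with slot blocks 7 thick down both side walls (89 clear between them). Three tile slots 12 wide cross it at own x -56, -11, +34. The lid lies on the blocks' tops (ledges) at z 124, between side walls up to z 134
- lip (a point): Middle of the top of the box's front wall (own x -98, z 129), 10 thick: a stop lip 5 mm above the ledges. The lid cannot slide forward until its front end is raised by more than 5 mm; the caps let it rise some 14 mm, the lid pivoting on its back edge
- caps (a point): Point between the front ends of the two groove caps (box x +43, z 134). The caps overhang the ledges by 9 mm a side from here to the back; their underside is 10 above the ledges, so the lid's back has 4 mm of play; their top is z 140. Once the lid is drawn 52 mm or more forward its back edge is out from under them and it can be lifted away
- lid: Loose plywood lid, 183 (x) x 101 (y) x 6 thick, 90 g. Origin: centre of its underside; axes as the box's when closed. A wooden pull stands on it, 46 long (x) x 16 wide (y) x 22 high (top 28 above the underside), centred at own x = -63, y = 0
- lid_pull (a point): Centre of the lid's pull, 17 above the lid's underside (11 above its upper face), 28.5 behind the lid's front end and 154.5 before its back edge
- lid_front (a point): Middle of the lower edge of the lid's front end
- lid_back (a point): Middle of the lower edge of the lid's back end
- tile_tall: The tall white ceramic tile, 9 thick (x) x 100 wide (y) x 110 high (z), about 200 g, standing on edge in one of the three slots, its top 6 below the closed lid. Origin: centre of its lower edge face; z points up along the tile
- tile_top (a point): Centre of the tall tile's top edge, 110 above its origin
- tile_short_1: A short white tile, 9 x 100 x 80 high, in another slot, stays in the box. Origin: centre of its underside
- tile_short_2: The other short white tile, same size, in the remaining slot, stays in the box. Origin: centre of its underside
- easel: Small wooden table easel fixed to the table. Origin: centre of its underside; -x is its front, towards the robot. Base board 120 (own x -55 to +65) x 160 wide x 12 thick; a toe cleat 10 high along the front edge; a round rail on two posts at y = +-62; nothing rises above the rail
- easel_toe (a point): Middle of the corner where the base's top (z 12) meets the cleat's rear face (easel x -45); the cleat's top is 10 higher. With its front lower edge touching the cleat and its back on the rail, the tall tile leans 28 deg from vertical (top to easel +x): its lower back edge is at easel x -37, z 12, its origin at x -41, z 14
- easel_rail (a point): Middle of the axis of the rail, 12 diameter, 160 long along y, at easel x -3, z 64; the leaning tile touches it 62 mm up its back
- dropper: Small bottle with yellow lower half, 28 diameter x 85 high: a bystander, in front between box and easel
- timer: Round kitchen timer, 69 diameter x 43 high: a bystander in front on the left
- bits_cup: Low clear cup of green glass bits, 71 diameter x 26 high: a bystander in front
- glue: Squeeze bottle of glue, 34 x 47 x 154 high: a bystander behind, between box and easel. The table is open and empty to the right in front, about x 0.40 to 0.62, y -0.23 to -0.40 (m); a tall desk lamp stands at the back right, its shade out over the right side, 0.35 m and more above the table

How it is judged:
By the outcome, as a careful person would: the job done as asked, in the order asked, and still so for the second after the job is handed in, with the robot touching nothing.
It also fails if it takes over 67 s, if anything falls off the work surface, if the arm or the gripper's body presses on something with over 40 N, if the wrist force passes 120 N, or if a joint passes its speed limit or range.

## Working session

There is one attempt and no reset: what is moved stays moved. The work goes in short steps, Python scripts to look and compute and a tool call to move; the robot and the scene stay as the last step left them, time stands still between calls to the robot, and variables do not carry over. Pictures are saved under pics/ and viewed, at most 10 in all, crops included, and the job is handed in when it is done.

Besides the shell and the picture viewer there is one more tool, called after "Request:" by a JSON object that holds its "fn" and its "kwargs", one argument or row to a line. jog_arm: Moves the arm, as the interface text tells. Its arguments: {"type":"object","properties":{"plan":{"type":"array","items":{"type":"object","properties":{"gripper":{"type":"number"},"translation":{"type":"array","items":{"type":"number"}},"twist":{"type":"number"}}}},"squeeze":{"type":"number"}},"required":["plan"]}

```bash
ls; mkdir -p pics; python3 - <<'E'
from workcell import ctrl
import cv2,numpy as np
print(ctrl.observe())
for n in("side","top"):
    im,d=ctrl.get_image(n); cv2.imwrite(f"pics/{n}0.png",im); np.savez(f"/tmp/{n}0.npz",im=im,d=d)
    c=ctrl.get_calibration(n); print(n,c, (d>0).mean())
    
E
```

```text
pics
{'time_s': 0.0, 'joint_positions': array([-1.32006733e+00,  3.42720953e-01,  1.52506731e+00,  9.54781448e-06,
        1.27540899e+00, -1.46003641e-01]), 'joint_velocities': array([-0.00060452,  0.00081799, -0.00072127,  0.00074927, -0.00044469,
       -0.00119729]), 'tau': array([-1.84197834e-04, -4.33673322e+01, -2.46015519e+01, -1.78064638e-04,
        7.71324558e-03,  2.57685065e-05]), 'tcp_pos': array([ 0.20284551, -0.48406558,  0.40400911]), 'tool_rot': array([-3.07841491e+00, -6.18787059e-01,  1.17535056e-04]), 'ft_force': array([ 0.60357736, -0.59983913,  0.95753754]), 'ft_torque': array([ 0.06683111,  0.0003946 , -0.02597343]), 'finger_force': 0.0, 'opening': 0.08542984031870705}
side {'fx': 423.5626328303468, 'fy': 423.5626328303468, 'cx': 250.33312648930334, 'cy': 194.9743604972943, 'camera_from_world': array([[-0.97419109, -0.22570906, -0.00267137,  0.6054641 ],
       [ 0.11216844, -0.49433649,  0.86200329, -0.11820629],
       [-0.1958825 ,  0.83945628,  0.50689564, -0.95762292],
       [ 0.        ,  0.        ,  0.        ,  1.        ]])} 0.9594268798828125
top {'fx': 462.3067464748668, 'fy': 462.3067464748668, 'cx': 253.66073304321276, 'cy': 191.98795176293893, 'camera_from_world': array([[-0.02919919, -0.99926792, -0.02471893,  0.09730574],
       [ 0.99213254, -0.03198479,  0.12103717, -0.58827803],
       [-0.12173919, -0.02099027,  0.99234015, -1.13184298],
       [ 0.        ,  0.        ,  0.        ,  1.        ]])} 0.9960225423177084
```

View pics/top0.png

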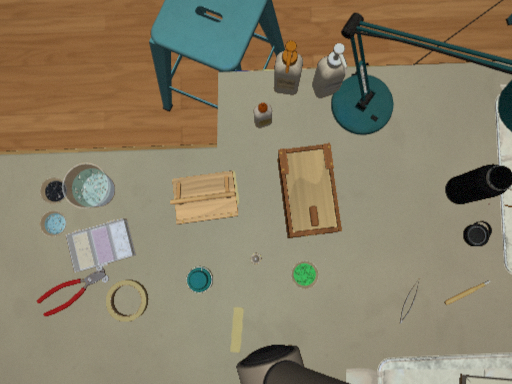

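View pics/side0.png

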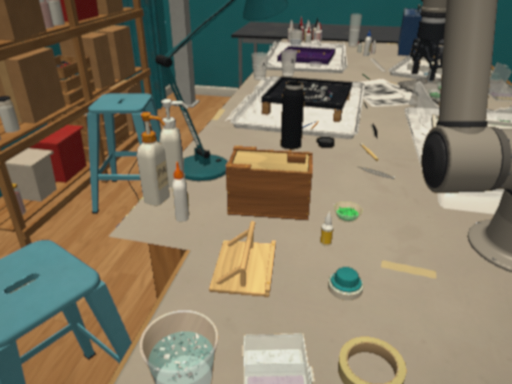

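Top view: box at about px (310,190) with the pull at (314,216), easel at about (204,196), cup at (305,274), dropper at (256,258), timer at (200,279), glue at (263,114). Side view agrees. Now I'll measure poses from depth.

```bash
cat > h.py <<'E'
import numpy as np,cv2
from workcell import ctrl
def cloud(d,c,fish=False):
    v,u=np.mgrid[:d.shape[0],:d.shape[1]].astype(float)
    x=(u-c["cx"])/c["fx"]; y=(v-c["cy"])/c["fy"]
    if fish:
        r=np.hypot(x,y)+1e-9; s=np.tan(np.minimum(r,1.5))/r; x,y=x*s,y*s
    P=np.stack([x*d,-y*d,-d],-1); M=c["camera_from_world"]
    return (P-M[:3,3])@M[:3,:3]
def rect(P):
    r=cv2.minAreaRect((P[:,:2]*1000).astype(np.float32)); return np.round(r[0],1),np.round(r[1],1),round(r[2],2)
E
python3 - <<'E'
from h import *
for n in("top","side"):
    f=np.load(f"/tmp/{n}0.npz"); d=f["d"]; P=cloud(d,ctrl.get_calibration(n)); P[d==0]=9
    X,Y,Z=np.moveaxis(P,-1,0)
    t=(abs(X-.5)<.1)&(abs(Y+.3)<.05); print(n,"table z",np.median(Z[t]))
    def rep(name,m):
        m=cv2.erode(m.astype(np.uint8),np.ones((2,2)))>0
        Q=P[m]; print(name,len(Q),rect(Q),"z",np.round(np.percentile(Q[:,2],[5,50,95])*1000,1), "mean",np.round(Q.mean(0)*1000,1))
    bx=(X>.4)&(X<.8)&(Y>-.25)&(Y<.05)
    rep("box",bx&(Z>.105)&(Z<.165))
    rep("lid",bx&(Z>.122)&(Z<.1325)); rep("rim",bx&(Z>.133)&(Z<.143)); rep("pull",bx&(Z>.146)&(Z<.17))
    ex=(X>.4)&(X<.75)&(Y>.06)&(Y<.3)
    rep("easel",ex&(Z>.006)&(Z<.09)); rep("base",ex&(Z>.006)&(Z<.016)); rep("rail",ex&(Z>.055)&(Z<.08))
    rep("cleat",ex&(Z>.0185)&(Z<.027))
E
```

```text
top table z 0.0014605158997566478
box 4431 (array([639.4, -43.1]), array([329.4, 133.8]), 9.58) z [126.7 131.  141.9] mean [583.5 -51.9 132.1]
lid 1858 (array([634.9, -40. ]), array([321.8, 115.3]), 11.21) z [126.5 129.9 132.2] mean [578.5 -52.6 129.7]
rim 331 (array([642.4, -44. ]), array([306.3, 130.4]), 8.95) z [133.4 138.5 142.2] mean [626.  -48.7 138.1]
pull 113 (array([519.2, -57.9]), array([42.6, 13.9]), 5.74) z [149.4 151.8 155.1] mean [518.4 -58.  152. ]
easel 2764 (array([522.4, 186.5]), array([271.7, 176.3]), 16.56) z [ 8.7 13.4 69.7] mean [576.  201.7  22.1]
base 1503 (array([590.7, 206.4]), array([106.4, 156.4]), 6.08) z [ 8.3 11.9 15.2] mean [588.6 205.9  11.9]
rail 246 (array([536.4, 148.9]), array([257.6, 107.5]), 54.32) z [64.6 69.  72.8] mean [570.6 199.9  69.1]
cleat 132 (array([516.2, 198.9]), array([222.5, 155.6]), 6.81) z [19.1 21.9 25.6] mean [522.8 193.7  22.1]
side table z 0.0028922077512228486
box 2623 (array([579.4, -46.9]), array([202.3, 123.4]), 5.18) z [109.9 131.8 143. ] mean [579.  -28.1 129.6]
lid 565 (array([579.5, -43.9]), array([201.4, 115.8]), 6.08) z [123.1 130.8 132.3] mean [566.1 -26.9 129.3]
rim 365 (array([579.8, -47.6]), array([201.8, 121.5]), 5.07) z [133.5 136.4 142.1] mean [605.2 -36.1 137.3]
pull 72 (array([518.1, -49.8]), array([41.3, 13.5]), 13.33) z [146.7 151.5 154.3] mean [517.6 -49.7 150.9]
easel 3363 (array([521.3, 195.5]), array([269.9, 170.5]), 15.05) z [11.4 14.4 70. ] mean [564.7 213.4  23.3]
base 1960 (array([522.3, 197.6]), array([263.4, 168.3]), 13.5) z [10.3 13.6 15.1] mean [582.5 222.7  13.3]
rail 301 (array([535.2, 157.2]), array([258.6, 104.7]), 54.09) z [58.5 70.  72.8] mean [546.1 197.5  68.9]
cleat 271 (array([513.1, 196.6]), array([255.1, 162.8]), 15.96) z [19.9 23.4 25.6] mean [516.3 210.1  23.1]
```

```bash
python3 - <<'E'
from h import *
def lcc(m):
    k,l,s,_=cv2.connectedComponentsWithStats(m.astype(np.uint8)); return l==1+np.argmax(s[1:,4])
def line(Q,ax=1):  # fit x=a+b*y
    p=cv2.fitLine((Q[:,:2]*1000).astype(np.float32),cv2.DIST_HUBER,0,.01,.01).ravel(); return np.round(p,3)
for n in("top","side"):
    f=np.load(f"/tmp/{n}0.npz"); d=f["d"]; im=f["im"].astype(int); P=cloud(d,ctrl.get_calibration(n)); P[d==0]=9
    X,Y,Z=np.moveaxis(P,-1,0)
    def rep(name,m):
        m=lcc(m); Q=P[m]; print(n,name,len(Q),rect(Q),"z",np.round(np.percentile(Q[:,2],[5,50,95])*1000,1),"mean",np.round(Q.mean(0)*1000,1),line(Q))
    bx=(X>.4)&(X<.8)&(Y>-.25)&(Y<.05)
    rep("box",bx&(Z>.105)&(Z<.165)); rep("pull",bx&(Z>.146)&(Z<.17))
    ex=(X>.4)&(X<.75)&(Y>.06)&(Y<.32)
    rep("easel",ex&(Z>.006)&(Z<.09)); rep("rail",ex&(Z>.055)&(Z<.08)); rep("cleat",ex&(Z>.0185)&(Z<.027)&(X<.56))
    rep("dropper",(abs(X-.44)<.06)&(abs(Y-.065)<.05)&(Z>.015)); rep("timer",(abs(X-.39)<.08)&(abs(Y-.19)<.07)&(Z>.015)); rep("cup",(abs(X-.4)<.07)&(abs(Y+.04)<.06)&(Z>.01))
    rep("glue",(abs(X-.75)<.09)&(abs(Y-.06)<.06)&(Z>.03))
E
```

```text
top box 4639 (array([582.5, -52.1]), array([206.4, 122.1]), 5.27) z [126.6 131.1 141.9] mean [582.1 -51.7 132.1] [ 9.98000e-01  5.70000e-02  5.81082e+02 -5.14190e+01]
top pull 143 (array([520.3, -57.2]), array([46. , 16.1]), 4.91) z [147.9 151.8 155. ] mean [519.5 -57.1 151.7] [ 9.99000e-01  4.80000e-02  5.19861e+02 -5.68280e+01]
top easel 2837 (array([586.7, 208.1]), array([120.1, 164.1]), 5.99) z [ 8.5 13.  69. ] mean [585.1 206.7  20.5] [ 1.06000e-01 -9.94000e-01  5.78939e+02  2.05890e+02]
top rail 326 (array([582.3, 207. ]), array([ 18.7, 159.4]), 5.97) z [62.8 68.6 72.4] mean [579.  206.4  68.3] [ 1.05000e-01 -9.94000e-01  5.78609e+02  2.06439e+02]
top cleat 224 (array([532.1, 201.9]), array([ 10.2, 158.1]), 6.05) z [19.2 21.7 25.3] mean [532.1 200.8  21.9] [ 1.05000e-01 -9.94000e-01  5.32038e+02  1.99735e+02]
top dropper 99 (array([426.5,  79.9]), array([24.2, 26.2]), 43.24) z [44.2 52.8 80.7] mean [426.7  79.2  58.7] [  0.749  -0.663 426.764  79.16 ]
top timer 579 (array([377.3, 223.5]), array([66.2, 64.6]), 88.38) z [18.8 29.4 45.2] mean [378.3 222.1  32.4] [ 2.64000e-01 -9.6
[... 1140 characters left out ...]
000e-01 -9.95000e-01  5.30327e+02  2.12987e+02]
side dropper 279 (array([425.6,  87.6]), array([27.3, 18.9]), 2.02) z [19.2 46.6 77.1] mean [425.6  89.2  46.5] [9.97000e-01 7.30000e-02 4.25488e+02 8.94320e+01]
side timer 802 (array([377.1, 232.9]), array([54.3, 67.1]), 89.93) z [18.1 30.1 44.9] mean [377.5 238.5  32.5] [ 9.99000e-01 -3.80000e-02  3.77567e+02  2.41277e+02]
side cup 436 (array([382.1, -38.9]), array([71.8, 69.9]), 60.23) z [13.  18.4 28. ] mean [381.8 -43.4  19.7] [ 6.90000e-02  9.98000e-01  3.81699e+02 -4.32070e+01]
side glue 595 (array([783. ,  57.5]), array([34.5, 42.7]), 16.73) z [ 36.2  86.7 136. ] mean [779.   65.7  85.3] [8.04000e-01 5.94000e-01 7.79104e+02 6.83840e+01]
```

Box origin is at about (582,-51.5) mm with yaw 5.3°, pull at (520,-57), and easel origin at about (581.5,208) with yaw 6.0°. These fit the given sizes. Moving above the pull.

Request:
{"fn": "jog_arm", "kwargs": {
  "plan": [
    {"gripper":140,"translation":[28,38,-5],"twist":-0.028},
    {"gripper":140,"translation":[29,39,-5],"twist":-0.028},
    {"gripper":140,"translation":[29,39,-5],"twist":-0.028},
    {"gripper":140,"translation":[29,39,-5],"twist":-0.028},
    {"gripper":140,"translation":[29,39,-5],"twist":-0.028},
    {"gripper":140,"translation":[29,39,-5],"twist":-0.028},
    {"gripper":140,"translation":[29,39,-5],"twist":-0.028},
    {"gripper":140,"translation":[29,39,-5],"twist":-0.028},
    {"gripper":140,"translation":[29,39,-5],"twist":-0.028},
    {"gripper":140,"translation":[29,39,-5],"twist":-0.028},
    {"gripper":140,"translation":[28,38,-5],"twist":-0.024},
    {"gripper":140,"translation":[0,0,0],"twist":0}
  ],
  "squeeze": 30
}}

```text
time_s: 1.3
tcp_pos: [0.5218, -0.0529, 0.3486]
tool_rot: [-3.136, -0.153, 0.001]
ft_force: [-0.1, -0.7, 0.7]
opening: 0.0389
finger_force: 0.0
```

```bash
python3 - <<'E'
from h import *
c=ctrl.get_calibration("wrist"); im,d=ctrl.get_image("wrist"); cv2.imwrite("pics/w1.png",im)
print(c["fx"],c["cx"],c["cy"],ctrl.observe()["joint_positions"].round(3))
P=cloud(d,c,True); P[d==0]=9; X,Y,Z=np.moveaxis(P,-1,0)
def lcc(m):
    k,l,s,_=cv2.connectedComponentsWithStats(m.astype(np.uint8)); return l==1+np.argmax(s[1:,4])
for zlo,zhi in((.144,.160),(.122,.133)):
    m=lcc((X>.42)&(X<.7)&(Y>-.13)&(Y<.05)&(Z>zlo)&(Z<zhi)); print(m.sum(),rect(P[m]),P[m].mean(0).round(4))
E
```

```text
297.3186396354542 259.8635572787916 192.26066012078718 [-0.251  0.392  1.613  0.     1.138  1.222]
1772 (array([520.3, -55.9]), array([45.1, 16. ]), 5.14) [ 0.5222 -0.0555  0.1507]
37869 (array([572.9, -52.6]), array([188.1, 115. ]), 6.03) [ 0.5819 -0.0505  0.1294]
```

View pics/w1.png

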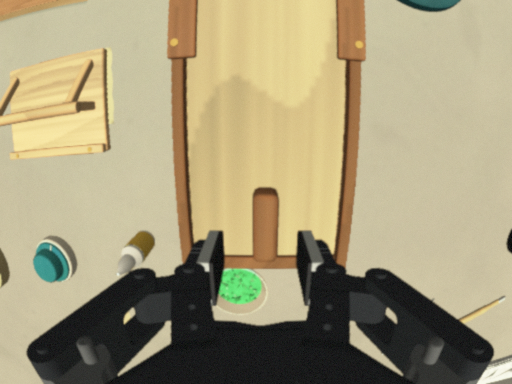

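Wrist view: pull at px (265,225), midway between the fingers at columns 215 and 307. Measured pull centre (520.3,-56). Descend and close.

Request:
{"fn": "jog_arm", "kwargs": {
  "plan": [
    {"gripper":140,"translation":[-1,-3,-12],"twist":-0.004},
    {"gripper":140,"translation":[0,0,-15],"twist":0},
    {"gripper":140,"translation":[0,0,-15],"twist":0},
    {"gripper":140,"translation":[0,0,0],"twist":0},
    {"gripper":255,"translation":[0,0,0],"twist":0},
    {"gripper":255,"translation":[0,0,0],"twist":0},
    {"gripper":255,"translation":[0,0,0],"twist":0},
    {"gripper":255,"translation":[0,0,0],"twist":0},
    {"gripper":255,"translation":[0,0,0],"twist":0}
  ],
  "squeeze": 30
}}

```text
time_s: 2.25
tcp_pos: [0.5187, -0.0586, 0.3088]
tool_rot: [-3.135, -0.139, -0.001]
ft_force: [-0.3, 11.3, 1.7]
opening: 0.0152
finger_force: 35.6
```

Request:
{"fn": "jog_arm", "kwargs": {
  "plan": [
    {"gripper":255,"translation":[0,3,0],"twist":0},
    {"gripper":255,"translation":[0,0,3],"twist":0},
    {"gripper":255,"translation":[0,0,3],"twist":0},
    {"gripper":255,"translation":[0,0,3],"twist":0},
    {"gripper":255,"translation":[0,0,0],"twist":0},
    {"gripper":255,"translation":[0,0,0],"twist":0}
  ],
  "squeeze": 20
}}

```text
time_s: 2.85
tcp_pos: [0.5189, -0.0574, 0.3168]
tool_rot: [3.138, 0.139, 0.0]
ft_force: [-0.2, 0.3, -1.5]
opening: 0.0152
finger_force: 35.1
```

```bash
cat >> h.py <<'E'
def lcc(m):
    k,l,s,_=cv2.connectedComponentsWithStats(m.astype(np.uint8)); return l==1+np.argmax(s[1:,4])
E
python3 - <<'E'
from h import *
s=ctrl.observe(); print(s["tcp_pos"],s["ft_force"],s["ft_torque"])
c=ctrl.get_calibration("top"); im,d=ctrl.get_image("top"); cv2.imwrite("pics/t2.png",im)
P=cloud(d,c); o=np.array([.582,-.0515]); a=np.radians(5.3); R=np.array([[np.cos(a),np.sin(a)],[-np.sin(a),np.cos(a)]])
L=(P[...,:2]-o)@R.T*1000; Z=P[...,2]*1000
for x in range(-85,40,20):
    m=(abs(L[...,0]-x)<10)&(abs(abs(L[...,1])-32)<12); print(x,m.sum(),np.median(Z[m]).round(1))
m=(abs(L[...,0]-70)<20)&(abs(L[...,1])<30);print(70,np.median(Z[m]))
E
```

```text
[ 0.5189192  -0.0573938   0.31684298] [-0.23601965  0.30635845 -1.47426464] [-0.05958362  0.07217075  0.03370079]
-85 479 491.5
-65 422 497.9
-45 364 496.2
-25 201 492.7
-5 67 480.4
15 34 135.4
35 120 134.3
70 133.27334068069445
```

Lid is up on a slope (front risen about 8 mm). Draw it forward along the box axis.

Request:
{"fn": "jog_arm", "kwargs": {
  "plan": [
    {"gripper":255,"translation":[0,0,2],"twist":0},
    {"gripper":255,"translation":[-4,-0.4,0],"twist":0},
    {"gripper":255,"translation":[-8,-0.7,0],"twist":0},
    {"gripper":255,"translation":[-8,-0.8,0],"twist":0},
    {"gripper":255,"translation":[-8,-0.7,0],"twist":0},
    {"gripper":255,"translation":[-8,-0.8,0],"twist":0},
    {"gripper":255,"translation":[-8,-0.7,0],"twist":0},
    {"gripper":255,"translation":[-8,-0.8,0],"twist":0},
    {"gripper":255,"translation":[-8,-0.7,0],"twist":0},
    {"gripper":255,"translation":[-4,-0.4,0],"twist":0},
    {"gripper":255,"translation":[0,0,0],"twist":0}
  ],
  "squeeze": 20
}}

```text
time_s: 4.0
tcp_pos: [0.4544, -0.0633, 0.3188]
tool_rot: [3.138, 0.139, -0.0]
ft_force: [0.1, -0.0, -0.5]
opening: 0.0156
finger_force: 35.1
```

```bash
python3 - <<'E'
from h import *
s=ctrl.observe(); print(s["tcp_pos"],s["ft_force"],s["ft_torque"],s["opening"])
im,d=ctrl.get_image("side"); im2,_=ctrl.get_image("wrist")
cv2.imwrite("pics/s3.png",np.hstack([cv2.resize(im[100:250,190:350],(400,375)),cv2.resize(im2,(400,375))]))
E
```

```text
[ 0.45444367 -0.06325938  0.31881328] [ 0.14989343 -0.02119766 -0.49690872] [0.00608095 0.11120182 0.03630816] 0.0155504368869985
```

View pics/s3.png

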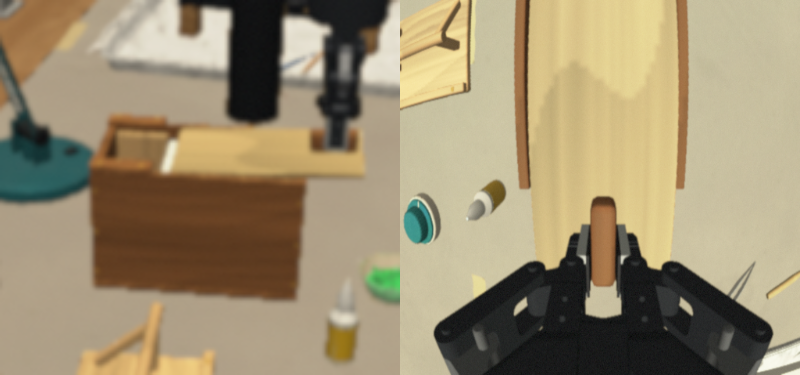

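Lid is drawn about 64 mm, its back edge clear of the caps; a tall-looking white edge shows just behind it. Firm the grip, lift, and carry right.

Request:
{"fn": "jog_arm", "kwargs": {
  "plan": [
    {"gripper":255,"translation":[0,0,0],"twist":0},
    {"gripper":255,"translation":[0,0,0],"twist":0},
    {"gripper":255,"translation":[0,0,4],"twist":0},
    {"gripper":255,"translation":[0,0,10],"twist":0},
    {"gripper":255,"translation":[0,0,16],"twist":0},
    {"gripper":255,"translation":[0,0,16],"twist":0},
    {"gripper":255,"translation":[0,0,10],"twist":0},
    {"gripper":255,"translation":[0,0,4],"twist":0},
    {"gripper":255,"translation":[0,-8,0],"twist":0},
    {"gripper":255,"translation":[-3,-20,0],"twist":0},
    {"gripper":255,"translation":[-4,-30,0],"twist":0},
    {"gripper":255,"translation":[-4,-30,0],"twist":0}
  ],
  "squeeze": 70
}}

```text
time_s: 5.3
tcp_pos: [0.4435, -0.1523, 0.378]
tool_rot: [-3.138, -0.141, 0.002]
ft_force: [0.4, -0.1, -0.3]
opening: 0.0143
finger_force: 73.6
```

Request:
{"fn": "jog_arm", "kwargs": {
  "plan": [
    {"gripper":255,"translation":[-4,-30,0],"twist":0},
    {"gripper":255,"translation":[-2,-30,0],"twist":0},
    {"gripper":255,"translation":[0,-30,-5],"twist":0},
    {"gripper":255,"translation":[0,-30,-15],"twist":0},
    {"gripper":255,"translation":[0,-20,-25],"twist":0},
    {"gripper":255,"translation":[0,-10,-25],"twist":0},
    {"gripper":255,"translation":[0,0,-25],"twist":0},
    {"gripper":255,"translation":[0,0,-20],"twist":0},
    {"gripper":255,"translation":[0,0,-10],"twist":0},
    {"gripper":255,"translation":[0,0,0],"twist":0},
    {"gripper":255,"translation":[0,0,0],"twist":0}
  ]
}}

```text
time_s: 6.4
tcp_pos: [0.438, -0.3015, 0.2541]
tool_rot: [3.138, 0.139, 0.001]
ft_force: [-0.3, -0.8, -0.0]
opening: 0.0137
finger_force: 73.7
```

```bash
python3 - <<'E'
from h import *
s=ctrl.observe(); print(s["tcp_pos"],s["ft_force"],s["ft_torque"],s["opening"])
im,d=ctrl.get_image("side"); c=ctrl.get_calibration("side"); im2,d2=ctrl.get_image("top"); np.savez("/tmp/t4.npz",im=im2,d=d2)
cv2.imwrite("pics/s4.png",np.hstack([cv2.resize(im[30:210,190:430],(400,300)),cv2.resize(im2[100:340,240:512],(400,350))[:300]]))
for n,dd in(("side",d),("top",d2)):
    P=cloud(dd,ctrl.get_calibration(n)); X,Y,Z=np.moveaxis(P,-1,0)
    m=(X>.48)&(X<.63)&(Y<-.2)&(Y>-.38)&(Z>.03)&(Z<.25)
    Q=P[m]
    for x in np.arange(.48,.62,.02):
        q=Q[abs(Q[:,0]-x)<.01]; 
        if len(q)>5: print(n,x.round(2),len(q),np.median(q[:,2]).round(4),q[:,1].min().round(3),q[:,1].max().round(3))
E
```

```text
[ 0.43804934 -0.30149336  0.25412109] [-0.30982041 -0.75667268 -0.00685397] [0.04478213 0.0246142  0.02253953] 0.013722996697084506
side 0.48 54 0.0746 -0.348 -0.245
side 0.5 91 0.0743 -0.35 -0.248
side 0.52 81 0.0735 -0.345 -0.255
side 0.54 81 0.0726 -0.341 -0.251
side 0.56 75 0.0715 -0.345 -0.256
side 0.58 72 0.0706 -0.341 -0.256
side 0.6 10 0.0699 -0.334 -0.292
top 0.48 174 0.0743 -0.35 -0.248
top 0.5 361 0.0733 -0.349 -0.246
top 0.52 354 0.0722 -0.347 -0.246
top 0.54 349 0.0715 -0.344 -0.243
top 0.56 345 0.0707 -0.344 -0.241
top 0.58 337 0.0694 -0.342 -0.24
top 0.6 54 0.0697 -0.339 -0.266
```

View pics/s4.png

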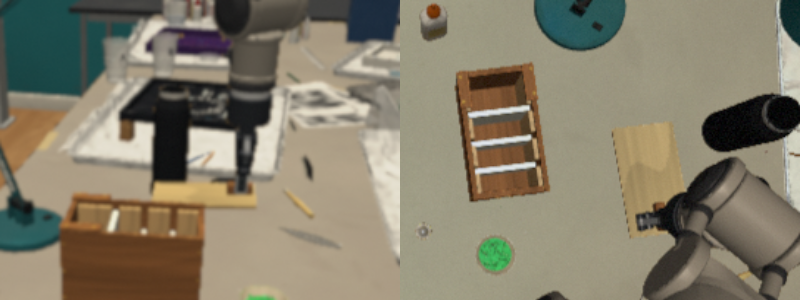

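The lid hangs nearly level, about 65 mm up, over the clear patch. Lower it; meanwhile find which white edge is highest.

Request:
{"fn": "jog_arm", "kwargs": {
  "plan": [
    {"gripper":255,"translation":[0,0,-10],"twist":0},
    {"gripper":255,"translation":[0,0,-20],"twist":0},
    {"gripper":255,"translation":[0,0,-16],"twist":0},
    {"gripper":255,"translation":[0,0,-8],"twist":0},
    {"gripper":255,"translation":[0,0,-4],"twist":0},
    {"gripper":255,"translation":[0,0,0],"twist":0},
    {"gripper":255,"translation":[0,0,-2],"twist":0},
    {"gripper":255,"translation":[0,0,-2],"twist":0},
    {"gripper":255,"translation":[0,0,-2],"twist":0},
    {"gripper":255,"translation":[0,0,-2],"twist":0},
    {"gripper":255,"translation":[0,0,0],"twist":0}
  ],
  "squeeze": 25
}}

```text
time_s: 7.6
tcp_pos: [0.438, -0.3015, 0.188]
tool_rot: [3.138, 0.139, 0.001]
ft_force: [-2.1, -0.5, 2.9]
opening: 0.0139
finger_force: 74.2
```

```bash
python3 - <<'E'
from h import *
s=ctrl.observe(); print(s["tcp_pos"],s["ft_force"],s["ft_torque"],s["opening"],s["joint_positions"].round(3))
im,d=ctrl.get_image("side")
P=cloud(d,ctrl.get_calibration("side")); X,Y,Z=np.moveaxis(P,-1,0)
m=(X>.46)&(X<.63)&(Y<-.2)&(Y>-.38)&(Z>.005)&(Z<.25);Q=P[m]
for x in np.arange(.46,.62,.04):
    q=Q[abs(Q[:,0]-x)<.01]; print(x.round(2),len(q),np.median(q[:,2]).round(4))
f=np.load("/tmp/t4.npz"); im,d=f["im"].astype(int),f["d"]; P=cloud(d,ctrl.get_calibration("top")); X,Y,Z=np.moveaxis(P,-1,0)
m=(X>.48)&(X<.69)&(Y>-.12)&(Y<.02)&(im.min(-1)>150)
k,l,st,_=cv2.connectedComponentsWithStats(m.astype(np.uint8))
for i in range(1,k):
    if st[i,4]>30: Q=P[l==i]; print(st[i,4],rect(Q),np.percentile(Q[:,2],[10,50,90]).round(4))
E
```

```text
[ 0.43802834 -0.301455    0.1879963 ] [-2.06288115 -0.48026083  2.89677318] [-0.04776976 -0.3247646  -0.09601696] 0.0139214475550291 [-0.747  0.624  1.75  -0.     0.766  0.735]
0.46 174 0.179
0.5 22 0.0106
0.54 0 nan
0.58 0 nan
170 (array([615.6, -48.7]), array([ 9.1, 98.4]), 5.79) [0.1126 0.1178 0.1205]
158 (array([570.5, -53.6]), array([11. , 96.1]), 7.5) [0.0815 0.0883 0.0907]
166 (array([525. , -56.3]), array([11.1, 99.5]), 6.28) [0.0807 0.088  0.0908]
  return _methods._mean(a, axis=axis, dtype=dtype,
  ret = ret.dtype.type(ret / rcount)
```

Back edge is touching; the tall tile is at (615.6,-48.7), matching slot +34. Lower the last 3 mm, then release.

Request:
{"fn": "jog_arm", "kwargs": {
  "plan": [
    {"gripper":255,"translation":[0,0,-1],"twist":0},
    {"gripper":255,"translation":[0,0,-1],"twist":0},
    {"gripper":255,"translation":[0,0,-1],"twist":0},
    {"gripper":255,"translation":[0,0,0],"twist":0}
  ]
}}

```text
time_s: 8.05
tcp_pos: [0.438, -0.3012, 0.1847]
tool_rot: [3.138, 0.14, 0.0]
ft_force: [-2.1, -0.4, 5.0]
opening: 0.014
finger_force: 74.3
```

Request:
{"fn": "jog_arm", "kwargs": {
  "plan": [
    {"gripper":190,"translation":[0,0,0],"twist":0},
    {"gripper":160,"translation":[0,0,0],"twist":0},
    {"gripper":140,"translation":[0,0,0],"twist":0},
    {"gripper":140,"translation":[0,0,10],"twist":0},
    {"gripper":140,"translation":[0,0,30],"twist":0},
    {"gripper":140,"translation":[0,0,45],"twist":0},
    {"gripper":140,"translation":[0,0,45],"twist":0},
    {"gripper":140,"translation":[0,0,45],"twist":0}
  ]
}}

```text
time_s: 8.85
tcp_pos: [0.4376, -0.3009, 0.3622]
tool_rot: [3.138, 0.14, 0.0]
ft_force: [0.3, -0.8, -0.4]
opening: 0.0384
finger_force: 0.0
```

Request:
{"fn": "jog_arm", "kwargs": {
  "plan": [
    {"gripper":140,"translation":[15,21,0],"twist":0.131},
    {"gripper":140,"translation":[15,21,0],"twist":0.131},
    {"gripper":140,"translation":[15,21,0],"twist":0.131},
    {"gripper":140,"translation":[15,21,0],"twist":0.131},
    {"gripper":140,"translation":[15,21,0],"twist":0.131},
    {"gripper":140,"translation":[15,21,0],"twist":0.131},
    {"gripper":140,"translation":[15,21,0],"twist":0.131},
    {"gripper":140,"translation":[15,21,0],"twist":0.131},
    {"gripper":140,"translation":[15,21,0],"twist":0.131},
    {"gripper":140,"translation":[15,21,0],"twist":0.131},
    {"gripper":140,"translation":[14,21,0],"twist":0.131},
    {"gripper":140,"translation":[14,21,0],"twist":0.13}
  ]
}}

```text
time_s: 10.05
tcp_pos: [0.6162, -0.0482, 0.3604]
tool_rot: [2.114, 2.324, 0.0]
ft_force: [0.9, -0.5, -0.4]
opening: 0.0386
finger_force: 0.0
```

Request:
{"fn": "jog_arm", "kwargs": {
  "plan": [
    {"gripper":140,"translation":[0,0,-10],"twist":0},
    {"gripper":140,"translation":[0,0,0],"twist":0},
    {"gripper":140,"translation":[0,0,0],"twist":0}
  ]
}}

```text
time_s: 10.35
tcp_pos: [0.6154, -0.0498, 0.3495]
tool_rot: [-2.122, -2.315, 0.001]
ft_force: [-0.3, -0.1, 0.2]
opening: 0.0387
finger_force: 0.0
```

```bash
python3 - <<'E'
from h import *
from scipy.spatial.transform import Rotation as Ro
s=ctrl.observe(); print(s["tcp_pos"],s["joint_positions"].round(3)); y=Ro.from_rotvec(s["tool_rot"]).as_matrix()[:,1]; print("yaw closing",np.degrees(np.arctan2(y[1],y[0])))
c=ctrl.get_calibration("wrist"); im,d=ctrl.get_image("wrist"); P=cloud(d,c,True); P[d==0]=9; X,Y,Z=np.moveaxis(P,-1,0)
m=lcc((X>.48)&(X<.72)&(Y>-.13)&(Y<.03)&(Z>.110)&(Z<.122)&(im.min(-1)>130)); print(m.sum(),rect(P[m]),P[m].mean(0).round(4))
cv2.imwrite("pics/w5.png",im)
t,d=ctrl.get_image("top"); P=cloud(d,ctrl.get_calibration("top")); X,Y,Z=np.moveaxis(P,-1,0)
m=(X>.39)&(X<.63)&(Y<-.2)&(Y>-.4)&(Z>.0045)&(Z<.02); m=lcc(m); print("lid",rect(P[m]),np.percentile(P[m][:,2],[5,50,95]))
E
```

```text
[ 0.61538193 -0.0498478   0.3495353 ] [-0.205  0.556  1.334 -0.     1.253 -0.292]
yaw closing 4.978682524348552
1668 (array([615.4, -48.4]), array([  9. , 102.4]), 5.49) [ 0.6151 -0.0438  0.1173]
lid (array([ 503.7, -298.8]), array([189.4, 114.6]), 7.16) [0.00479674 0.00708226 0.01097567]
```

View pics/w5.png

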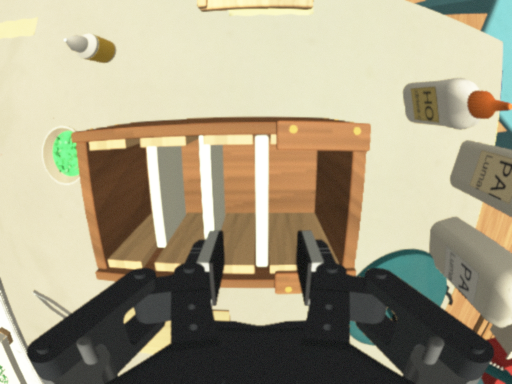

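Wrist view: tall tile edge at col 262, centred between fingers (215 and 307). The tile is at (615.4,-48.4), yaw 5.5°. The lid lies flat at about (503,-299). Descend and grip.

Request:
{"fn": "jog_arm", "kwargs": {
  "plan": [
    {"gripper":140,"translation":[0,1.4,-20],"twist":0.009},
    {"gripper":140,"translation":[0,0,-25],"twist":0},
    {"gripper":140,"translation":[0,0,-25],"twist":0},
    {"gripper":140,"translation":[0,0,-10],"twist":0},
    {"gripper":140,"translation":[0,0,0],"twist":0},
    {"gripper":255,"translation":[0,0,0],"twist":0},
    {"gripper":255,"translation":[0,0,0],"twist":0},
    {"gripper":255,"translation":[0,0,0],"twist":0},
    {"gripper":255,"translation":[0,0,0],"twist":0},
    {"gripper":255,"translation":[0,0,0],"twist":0},
    {"gripper":255,"translation":[0,0,0],"twist":0}
  ],
  "squeeze": 45
}}

```text
time_s: 11.55
tcp_pos: [0.6163, -0.0479, 0.2714]
tool_rot: [2.108, 2.325, 0.002]
ft_force: [-1.0, -0.8, 5.7]
opening: 0.0079
finger_force: 45.2
```

Request:
{"fn": "jog_arm", "kwargs": {
  "plan": [
    {"gripper":255,"translation":[0,0,4],"twist":0},
    {"gripper":255,"translation":[0,0,8],"twist":0},
    {"gripper":255,"translation":[0,0,15],"twist":0},
    {"gripper":255,"translation":[0,0,20],"twist":0},
    {"gripper":255,"translation":[0,0,25],"twist":0},
    {"gripper":255,"translation":[0,0,25],"twist":0},
    {"gripper":255,"translation":[0,0,25],"twist":0},
    {"gripper":255,"translation":[0,0,20],"twist":0},
    {"gripper":255,"translation":[0,0,8],"twist":0},
    {"gripper":255,"translation":[0,0,0],"twist":0}
  ]
}}

```text
time_s: 12.55
tcp_pos: [0.6159, -0.0477, 0.4208]
tool_rot: [2.109, 2.326, 0.002]
ft_force: [-0.2, -0.2, -1.5]
opening: 0.0078
finger_force: 44.1
```

Request:
{"fn": "jog_arm", "kwargs": {
  "plan": [
    {"gripper":255,"translation":[-3,10,0],"twist":0.007},
    {"gripper":255,"translation":[-6,20,0],"twist":0},
    {"gripper":255,"translation":[-8,28,0],"twist":0},
    {"gripper":255,"translation":[-8,28,0],"twist":0},
    {"gripper":255,"translation":[-8,28,0],"twist":0},
    {"gripper":255,"translation":[-8,28,0],"twist":0},
    {"gripper":255,"translation":[-8,28,0],"twist":0},
    {"gripper":255,"translation":[-8,28,0],"twist":0},
    {"gripper":255,"translation":[-8,28,0],"twist":0},
    {"gripper":255,"translation":[-5,18,0],"twist":0},
    {"gripper":255,"translation":[-2,8,0],"twist":0},
    {"gripper":255,"translation":[0,0,0],"twist":0}
  ]
}}

```text
time_s: 13.75
tcp_pos: [0.5433, 0.2053, 0.4187]
tool_rot: [-2.099, -2.336, 0.002]
ft_force: [0.3, 0.0, -3.1]
opening: 0.0077
finger_force: 44.0
```

Request:
{"fn": "jog_arm", "kwargs": {
  "plan": [
    {"gripper":255,"translation":[0,0,-15],"twist":0},
    {"gripper":255,"translation":[0,0,-25],"twist":0},
    {"gripper":255,"translation":[0,0,-25],"twist":0},
    {"gripper":255,"translation":[0,0,-25],"twist":0},
    {"gripper":255,"translation":[0,0,-15],"twist":0},
    {"gripper":255,"translation":[0,0,0],"twist":0},
    {"gripper":255,"translation":[0,0,0],"twist":0}
  ]
}}

```text
time_s: 14.45
tcp_pos: [0.5443, 0.2035, 0.3148]
tool_rot: [2.103, 2.334, -0.0]
ft_force: [1.0, -0.3, -1.6]
opening: 0.008
finger_force: 44.0
```

```bash
python3 - <<'E'
from h import *
s=ctrl.observe(); print(s["tcp_pos"],s["tool_rot"],s["ft_force"],s["opening"])
out=[]
for n in("side","wrist"):
    c=ctrl.get_calibration(n); im,d=ctrl.get_image(n); P=cloud(d,c,n=="wrist"); P[d==0]=9
    o=np.array([.5815,.208]); a=np.radians(6.0); R=np.array([[np.cos(a),np.sin(a)],[-np.sin(a),np.cos(a)]])
    L=(P[...,:2]-o)@R.T*1000; Z=P[...,2]*1000
    w=(im.min(-1)>140)&(abs(L[...,1])<60)&(L[...,0]>-80)&(L[...,0]<60)&(Z>20)&(Z<185); w=lcc(w); 
    q=np.c_[L[w],Z[w]]; print(n,len(q),np.percentile(q,[1,50,99],axis=0).round(1))
    for z in range(50,170,20):
        k=abs(q[:,2]-z)<8
        if k.sum()>5: print(z,k.sum(),np.percentile(q[k,0],[5,50,95]).round(1),np.percentile(q[k,1],[2,98]).round(1))
    out.append(im)
cv2.imwrite("pics/e6.png",np.hstack([cv2.resize(out[0][150:310,180:340],(400,400)),cv2.resize(out[1],(400,400))]))
E
```

```text
[0.54432363 0.20345174 0.31483556] [ 2.10285403e+00  2.33388447e+00 -4.32248928e-04] [ 1.04869278 -0.26596971 -1.55573003] 0.00802113809845008
side 137 [[-42.8 -45.5 150. ]
 [-37.6  11.2 162.8]
 [-30.8  50.2 179.4]]
150 7 [-39.1 -32.  -30.2] [ 7.9 50. ]
wrist 3875 [[-53.2 -37.9  20.4]
 [-38.4  14.8 161.3]
 [-33.3  54.8 162.9]]
```

View pics/e6.png

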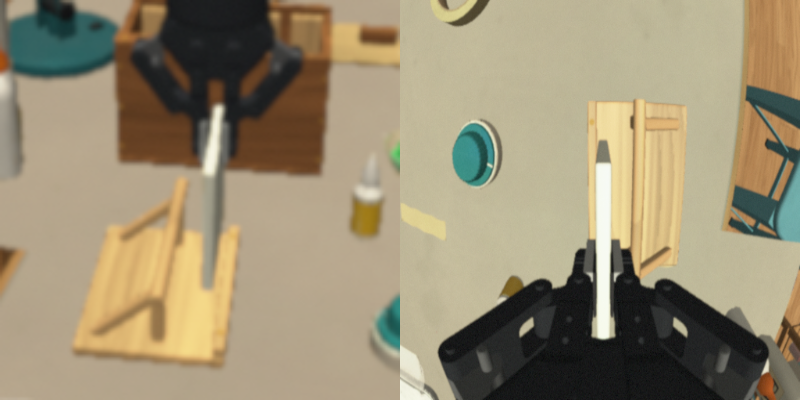

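Side and wrist views: the tile is vertical, its foot just above and behind the cleat. Lower it behind the cleat, then feel for the cleat.

Request:
{"fn": "jog_arm", "kwargs": {
  "plan": [
    {"gripper":255,"translation":[0,0,-10],"twist":0},
    {"gripper":255,"translation":[0,0,-15],"twist":0},
    {"gripper":255,"translation":[0,0,-8],"twist":0},
    {"gripper":255,"translation":[0,0,-3],"twist":0},
    {"gripper":255,"translation":[0,0,0],"twist":0},
    {"gripper":255,"translation":[0,0,0],"twist":0}
  ]
}}

```text
time_s: 15.15
tcp_pos: [0.5441, 0.2043, 0.2792]
tool_rot: [2.101, 2.335, 0.001]
ft_force: [-0.6, 0.2, -1.7]
opening: 0.0079
finger_force: 44.0
```

Request:
{"fn": "jog_arm", "kwargs": {
  "plan": [
    {"gripper":255,"translation":[-1,-0.1,0],"twist":0},
    {"gripper":255,"translation":[-1,-0.1,0],"twist":0},
    {"gripper":255,"translation":[0,0,0],"twist":0}
  ]
}}

```text
time_s: 15.45
tcp_pos: [0.5418, 0.204, 0.279]
tool_rot: [2.102, 2.335, 0.001]
ft_force: [0.2, 0.1, -2.7]
opening: 0.0078
finger_force: 44.0
```

Request:
{"fn": "jog_arm", "kwargs": {
  "plan": [
    {"gripper":255,"translation":[-1,-0.1,0],"twist":0},
    {"gripper":255,"translation":[0,0,0],"twist":0}
  ]
}}

```text
time_s: 15.65
tcp_pos: [0.5411, 0.2039, 0.279]
tool_rot: [2.101, 2.334, 0.002]
ft_force: [1.3, 0.2, -2.0]
opening: 0.0082
finger_force: 44.1
```

Contact with the cleat is just beginning at x=541.1. Back off slightly and lower onto the base.

Request:
{"fn": "jog_arm", "kwargs": {
  "plan": [
    {"gripper":255,"translation":[0.7,0.1,0],"twist":0},
    {"gripper":255,"translation":[0,0,-1.5],"twist":0},
    {"gripper":255,"translation":[0,0,-1],"twist":0},
    {"gripper":255,"translation":[0,0,-0.7],"twist":0},
    {"gripper":255,"translation":[0,0,-0.5],"twist":0},
    {"gripper":255,"translation":[0,0,0],"twist":0},
    {"gripper":255,"translation":[0,0,0],"twist":0}
  ]
}}

```text
time_s: 16.35
tcp_pos: [0.5417, 0.204, 0.2754]
tool_rot: [2.102, 2.335, 0.001]
ft_force: [-0.5, 0.6, 3.5]
opening: 0.0079
finger_force: 44.7
```

The foot rests on the base. Open the fingers to about 13 mm and start the tilt with the front finger.

Request:
{"fn": "jog_arm", "kwargs": {
  "plan": [
    {"gripper":224,"translation":[0,0,0],"twist":0},
    {"gripper":220,"translation":[0,0,0],"twist":0},
    {"gripper":216,"translation":[0,0,0],"twist":0},
    {"gripper":216,"translation":[0,0,0],"twist":0},
    {"gripper":216,"translation":[2,0.2,0],"twist":0},
    {"gripper":216,"translation":[2,0.2,0],"twist":0},
    {"gripper":216,"translation":[2,0.2,0],"twist":0},
    {"gripper":216,"translation":[0,0,0],"twist":0}
  ]
}}

```text
time_s: 17.15
tcp_pos: [0.5479, 0.2046, 0.275]
tool_rot: [2.102, 2.335, 0.0]
ft_force: [-0.2, -0.1, -0.4]
opening: 0.0131
finger_force: 0.0
```

```bash
cat > tile.py <<'E'
from h import *
def look(name):
    s=ctrl.observe(); print(s["tcp_pos"].round(4),s["ft_force"].round(1),s["opening"])
    im,d=ctrl.get_image("side"); P=cloud(d,ctrl.get_calibration("side")); P[d==0]=9
    o=np.array([.5815,.208]); a=np.radians(6.0); R=np.array([[np.cos(a),np.sin(a)],[-np.sin(a),np.cos(a)]])
    L=(P[...,:2]-o)@R.T*1000; Z=P[...,2]*1000; I=im.astype(int); sat=I.max(-1)-I.min(-1)
    w=(sat<30)&(I.min(-1)>70)&(abs(L[...,1]-52)<18)&(L[...,0]>-60)&(L[...,0]<40)&(Z>16)&(Z<128)
    q=np.c_[L[w],Z[w]]
    for z in range(20,128,12):
        k=abs(q[:,2]-z)<6
        if k.sum()>3: print(z,k.sum(),np.percentile(q[k,0],[5,50,95]).round(1),np.median(q[k,1]).round(1))
    cv2.imwrite(f"pics/{name}.png",cv2.resize(im[150:310,170:350],(540,480)))
E
python3 -c "
from tile import *
look('e7')"
```

```text
[0.5479 0.2046 0.275 ] [-0.2 -0.1 -0.4] 0.01312494036144518
20 6 [-41.6 -40.5 -39.5] 49.8
32 14 [-43.4 -41.4 -38.7] 50.8
44 20 [-43.3 -41.1 -37.3] 50.3
56 21 [-42.8 -41.  -37.1] 49.2
68 22 [-41.8 -40.8 -37.1] 49.8
80 22 [-40.9 -38.8 -35.1] 50.5
92 22 [-40.3 -38.6 -34.9] 50.1
104 23 [-39.6 -36.7 -32.9] 50.1
116 27 [-38.9 -36.6 -31. ] 50.6
```

Tilting about 3°, foot staying put. Continue.

Request:
{"fn": "jog_arm", "kwargs": {
  "plan": [
    {"gripper":216,"translation":[2,0.2,0],"twist":0},
    {"gripper":216,"translation":[2,0.2,0],"twist":0},
    {"gripper":215,"translation":[2,0.2,0],"twist":0},
    {"gripper":214,"translation":[2.5,0.3,0],"twist":0},
    {"gripper":212,"translation":[2.5,0.3,0],"twist":0},
    {"gripper":210,"translation":[2.5,0.3,-0.5],"twist":0},
    {"gripper":208,"translation":[2.5,0.3,-0.5],"twist":0},
    {"gripper":206,"translation":[2.5,0.3,-0.5],"twist":0},
    {"gripper":204,"translation":[2.5,0.3,-0.5],"twist":0},
    {"gripper":202,"translation":[2.5,0.3,-0.5],"twist":0},
    {"gripper":201,"translation":[2.5,0.2,-0.5],"twist":0},
    {"gripper":200,"translation":[0,0,0],"twist":0}
  ]
}}

```text
time_s: 18.4
tcp_pos: [0.5739, 0.2075, 0.2719]
tool_rot: [2.102, 2.335, 0.0]
ft_force: [-0.1, -0.1, 0.3]
opening: 0.0186
finger_force: 0.2
```

```bash
python3 -c "
from tile import *
look('e8')"
```

```text
[0.5739 0.2075 0.2719] [-0.1 -0.1  0.3] 0.01855893573449124
20 9 [-41.5 -39.5 -36.4] 50.5
32 31 [-40.8 -37.6 -33.4] 48.9
44 29 [-36.3 -33.6 -29.4] 49.3
56 36 [-32.3 -29.2 -25. ] 49.1
68 31 [-27.2 -24.7 -19.6] 49.0
80 35 [-23.4 -20.  -15.2] 49.7
92 36 [-19.  -16.  -11.8] 49.3
104 34 [-14.4 -12.   -6.3] 50.0
116 43 [-10.2  -6.6  -2.4] 44.4
```

About 20° now. Finish the lean slowly.

Request:
{"fn": "jog_arm", "kwargs": {
  "plan": [
    {"gripper":199,"translation":[1.5,0.2,-0.3],"twist":0},
    {"gripper":198,"translation":[1.5,0.1,-0.3],"twist":0},
    {"gripper":197,"translation":[1.5,0.2,-0.3],"twist":0},
    {"gripper":196,"translation":[1.5,0.1,-0.3],"twist":0},
    {"gripper":195,"translation":[1.5,0.2,-0.3],"twist":0},
    {"gripper":194,"translation":[1.5,0.1,-0.3],"twist":0},
    {"gripper":193,"translation":[1.5,0.2,-0.2],"twist":0},
    {"gripper":192,"translation":[1.5,0.1,0],"twist":0},
    {"gripper":191,"translation":[1.5,0.2,0],"twist":0},
    {"gripper":190,"translation":[1,0.1,0],"twist":0},
    {"gripper":189,"translation":[0,0,0],"twist":0},
    {"gripper":189,"translation":[0,0,0],"twist":0}
  ]
}}

```text
time_s: 19.65
tcp_pos: [0.5881, 0.209, 0.27]
tool_rot: [-2.102, -2.335, 0.0]
ft_force: [-0.2, 0.9, -0.2]
opening: 0.0226
finger_force: 0.0
```

```bash
python3 -c "
from tile import *
look('e9')"
```

```text
[0.5881 0.209  0.27  ] [-0.2  0.9 -0.2] 0.022601381266298317
20 15 [-41.3 -39.6 -35.6] 49.0
32 34 [-38.9 -35.4 -30.8] 48.9
44 37 [-32.9 -29.5 -25.2] 49.1
56 40 [-27.  -23.3 -17.7] 48.2
68 38 [-20.9 -17.3 -11.9] 48.5
80 38 [-15.1 -11.6  -5.8] 48.8
92 41 [-9.5 -5.4 -0.2] 48.8
104 40 [-3.5  0.2  5.2] 46.8
116 27 [2.6 6.  9.9] 43.3
```

View pics/e9.png

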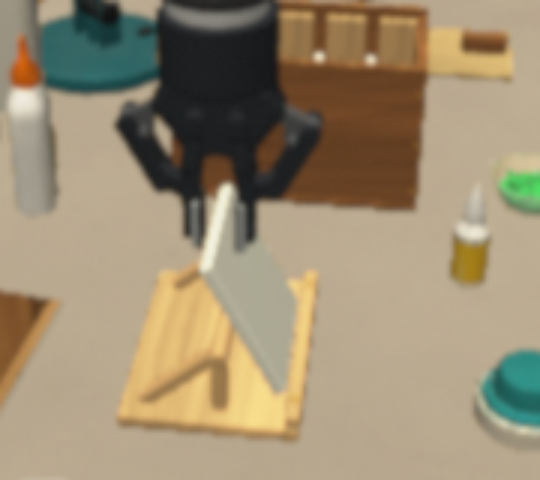

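The tile leans on the rail at about 26.3°, not 28°. That means the foot stands about 1.5 to 2 mm behind the cleat. Pressing lightly down on the top edge will slide the foot forward: withdraw upward, close the fingers, and come down on the top edge.

Request:
{"fn": "jog_arm", "kwargs": {
  "plan": [
    {"gripper":189,"translation":[0,0,5],"twist":0},
    {"gripper":189,"translation":[0,0,15],"twist":0},
    {"gripper":189,"translation":[0,0,15],"twist":0},
    {"gripper":255,"translation":[0,0,5],"twist":0},
    {"gripper":255,"translation":[0,0,0],"twist":0},
    {"gripper":255,"translation":[0,0,0],"twist":0},
    {"gripper":255,"translation":[0,0,0],"twist":0}
  ],
  "squeeze": 20
}}

```text
time_s: 20.4
tcp_pos: [0.5879, 0.209, 0.3092]
tool_rot: [-2.101, -2.334, 0.002]
ft_force: [-0.0, 0.1, -0.6]
opening: 0.0002
finger_force: 0.0
```

```bash
python3 -c "
from tile import *
look('e10')"
```

```text
[0.5879 0.209  0.3092] [-0.   0.1 -0.6] 0.0002264693508700954
20 13 [-41.2 -39.5 -35.6] 49.4
32 35 [-39.4 -35.6 -30.9] 49.0
44 39 [-33.9 -29.6 -25.3] 47.6
56 39 [-26.9 -23.4 -17.6] 48.7
68 39 [-21.2 -17.6 -11.8] 47.9
80 38 [-14.9 -11.8  -6.4] 48.8
92 41 [-9.4 -5.3 -0.5] 48.8
104 38 [-2.7  0.3  5.3] 49.1
116 28 [ 2.6  5.9 10.1] 44.6
```

Tile stands by itself, unchanged. Descend to just above the top edge, then press gently.

Request:
{"fn": "jog_arm", "kwargs": {
  "plan": [
    {"gripper":255,"translation":[0,0,-8],"twist":0},
    {"gripper":255,"translation":[0,0,-8],"twist":0},
    {"gripper":255,"translation":[0,0,-3],"twist":0},
    {"gripper":255,"translation":[0,0,0],"twist":0},
    {"gripper":255,"translation":[0,0,-1],"twist":0},
    {"gripper":255,"translation":[0,0,0],"twist":0}
  ]
}}

```text
time_s: 21.05
tcp_pos: [0.5882, 0.209, 0.2901]
tool_rot: [2.102, 2.335, 0.0]
ft_force: [0.1, 0.5, 0.5]
opening: 0.0002
finger_force: 0.0
```

Request:
{"fn": "jog_arm", "kwargs": {
  "plan": [
    {"gripper":255,"translation":[0,0,-0.7],"twist":0},
    {"gripper":255,"translation":[0,0,-0.7],"twist":0},
    {"gripper":255,"translation":[0,0,0],"twist":0}
  ]
}}

```text
time_s: 21.35
tcp_pos: [0.5881, 0.209, 0.2886]
tool_rot: [2.102, 2.335, 0.0]
ft_force: [-0.6, -0.6, 0.2]
opening: 0.0003
finger_force: 0.0
```

Request:
{"fn": "jog_arm", "kwargs": {
  "plan": [
    {"gripper":255,"translation":[0,0,-0.7],"twist":0},
    {"gripper":255,"translation":[0,0,-0.7],"twist":0},
    {"gripper":255,"translation":[0,0,0],"twist":0}
  ]
}}

```text
time_s: 21.65
tcp_pos: [0.5882, 0.209, 0.2874]
tool_rot: [2.102, 2.335, 0.001]
ft_force: [0.1, 0.6, 2.1]
opening: 0.0001
finger_force: 0.4
```

Request:
{"fn": "jog_arm", "kwargs": {
  "plan": [
    {"gripper":255,"translation":[0,0,-0.7],"twist":0},
    {"gripper":255,"translation":[0,0,0],"twist":0}
  ]
}}

```text
time_s: 21.85
tcp_pos: [0.5883, 0.209, 0.2869]
tool_rot: [2.101, 2.334, 0.001]
ft_force: [0.9, -0.1, 2.7]
opening: -0.0002
finger_force: 1.1
```

```bash
python3 -c "
from tile import *
look('e11')"
```

```text
[0.5883 0.209  0.2869] [ 0.9 -0.1  2.7] -0.00015156029034571044
20 13 [-41.6 -39.6 -36.8] 50.1
32 35 [-40.  -36.  -31.5] 48.4
44 39 [-33.9 -29.9 -25.2] 48.4
56 40 [-27.6 -23.6 -17.7] 48.5
68 43 [-20.9 -17.5 -11.9] 48.8
80 37 [-14.5 -11.2  -6.1] 48.2
92 44 [-9.  -4.8 -0.3] 47.6
104 42 [-2.9  1.2  6.9] 48.1
116 23 [ 3.2  6.9 10.4] 42.3
```

Contact at about 287.5, and the foot is creeping forward. Continue until the force rises at the cleat.

Request:
{"fn": "jog_arm", "kwargs": {
  "plan": [
    {"gripper":255,"translation":[0,0,-0.5],"twist":0},
    {"gripper":255,"translation":[0,0,0],"twist":0}
  ]
}}

```text
time_s: 22.1
tcp_pos: [0.5883, 0.209, 0.2866]
tool_rot: [2.101, 2.334, 0.002]
ft_force: [0.3, -0.3, 4.3]
opening: -0.0005
finger_force: 2.3
```

Request:
{"fn": "jog_arm", "kwargs": {
  "plan": [
    {"gripper":255,"translation":[0,0,-0.5],"twist":0},
    {"gripper":255,"translation":[0,0,0],"twist":0}
  ]
}}

```text
time_s: 22.3
tcp_pos: [0.5883, 0.209, 0.2865]
tool_rot: [2.101, 2.334, 0.002]
ft_force: [1.2, -0.4, 6.5]
opening: -0.0
finger_force: 3.5
```

Request:
{"fn": "jog_arm", "kwargs": {
  "plan": [
    {"gripper":255,"translation":[0,0,-0.4],"twist":0},
    {"gripper":255,"translation":[0,0,0],"twist":0}
  ]
}}

```text
time_s: 22.5
tcp_pos: [0.5883, 0.209, 0.2864]
tool_rot: [2.101, 2.334, 0.003]
ft_force: [0.1, -0.5, 8.4]
opening: 0.0001
finger_force: 4.4
```

```bash
python3 -c "
from tile import *
look('e12')"
```

```text
[0.5883 0.209  0.2864] [ 0.1 -0.5  8.4] 6.114238331890542e-05
20 14 [-42.1 -39.6 -34.8] 49.8
32 36 [-40.6 -36.2 -31.5] 48.8
44 36 [-33.7 -29.8 -25.1] 47.3
56 38 [-27.6 -23.8 -19.4] 48.4
68 41 [-21.4 -17.7 -11.8] 49.2
80 40 [-15.3 -11.3  -6.2] 47.8
92 40 [-8.7 -4.7 -0.5] 48.9
104 44 [-2.4  1.3  6.9] 48.9
116 22 [ 3.   7.1 10.5] 43.4
```

The force climbs with no further descent (27.4° lean), so the foot is on the cleat. Withdraw upward and to clear space.

Request:
{"fn": "jog_arm", "kwargs": {
  "plan": [
    {"gripper":255,"translation":[0,0,2],"twist":0},
    {"gripper":255,"translation":[0,0,10],"twist":0},
    {"gripper":255,"translation":[0,0,30],"twist":0},
    {"gripper":255,"translation":[0,0,40],"twist":0},
    {"gripper":255,"translation":[-10,-20,30],"twist":0},
    {"gripper":255,"translation":[-20,-35,0],"twist":0},
    {"gripper":255,"translation":[-20,-40,0],"twist":0},
    {"gripper":255,"translation":[-20,-40,0],"twist":0},
    {"gripper":255,"translation":[-20,-40,0],"twist":0},
    {"gripper":255,"translation":[-20,-30,0],"twist":0},
    {"gripper":255,"translation":[0,0,0],"twist":0},
    {"gripper":255,"translation":[0,0,0],"twist":0}
  ]
}}

```text
time_s: 23.75
tcp_pos: [0.4779, 0.0035, 0.3976]
tool_rot: [2.104, 2.333, 0.001]
ft_force: [0.2, 0.3, 0.5]
opening: -0.0001
finger_force: 0.0
```

```bash
python3 -c "
from tile import *
look('e13')
im,_=ctrl.get_image('side'); t,_=ctrl.get_image('top')
cv2.imwrite('pics/f14.png',np.hstack([cv2.resize(im[60:320,150:400],(400,416)),cv2.resize(t[90:350,140:400],(400,416))]))"
```

```text
[0.4779 0.0035 0.3976] [0.2 0.3 0.5] -0.0001154159400651561
20 11 [-42.3 -41.3 -37.6] 50.2
32 38 [-40.7 -36.9 -31.6] 47.9
44 41 [-34.2 -30.3 -25.4] 49.0
56 39 [-27.4 -23.7 -19.3] 48.3
68 40 [-20.9 -17.4 -11.8] 49.1
80 37 [-14.8 -11.7  -6.1] 49.7
92 40 [-9.3 -4.8 -0.1] 47.7
104 47 [-2.4  1.5  6.9] 48.5
116 21 [ 3.4  7.  10.3] 43.4
```

View pics/f14.png

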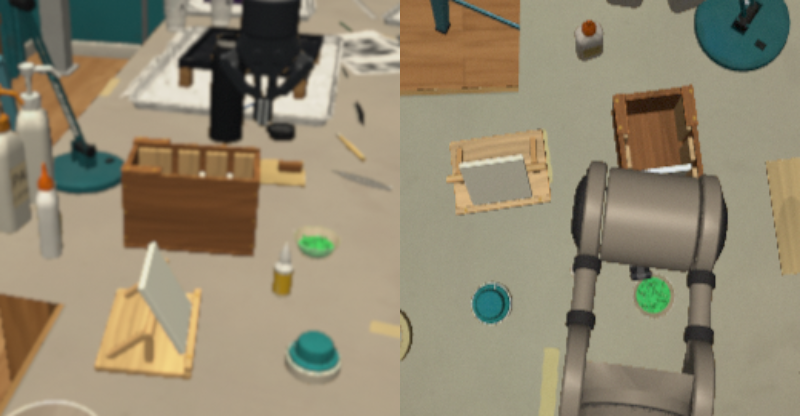

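The tile leans at 28°, foot at the cleat and back on the rail. The lid lies flat with its pull up, the two short tiles are in the box, and the bystanders have not moved.

```bash
python3 -c "
from workcell import ctrl
print(ctrl.close_job())"
```

```text
the job is handed in; nothing more can be done
None
```

The job is handed in at about 24 s on the robot clock: lid flat on the open table with its pull up, tall tile leaning about 28° on the easel with its foot at the cleat, both short tiles still in the box, and nothing else seen to have moved.

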